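# Third hand: hang the tube carrier and hold it pressed for fastening

## Robot

A 6-joint arm with a two-finger parallel gripper is mounted at the origin on the work surface. World frame = base frame: x ahead of the robot, y to its left, z up, the work surface at z = 0. Lengths are in mm, angles in rad, forces in N, time in s.
With the tool pointing down it reaches from about 350 to 975 mm from the base axis. Payload 7.1 kg.
Tool frame: the origin (TCP) lies at the very end of the fingers, on their centre line; the grasp point (between the pads) lies 19 mm behind it (ctrl.tcp_to_grasp is the distance from the TCP to the grasp point, in mm); z points along the fingers, x is the direction in which the jaws open and shut, and the axes are right-handed (so a half turn about z gives the same grasp; the last joint's range is limited). The gripper opens to 88 mm and grips with 3 to 60 N. Pads are 20 mm wide; open, the fingers measure 115 mm over their backs; the gripper's body (75 mm by 178 mm) begins 61 mm behind the grasp point.
Start: joints at [1.186, 0.423, 1.63, -0, 1.089, -0.019], TCP at [223.528, 583.644, 222.675] pointing down, gripper open.
Joint ranges: [-3, 3], [-0.9, 2.11], [0.09, 2.58], [-1.31, 4.45], [0.11, 2.69], [-2.54, 2.54]. Speed limits (rad/s): [2.39, 2.39, 3.01, 3.14, 3.14, 3.14].

## Interface

Orientations are given as a rotation vector (axis times angle).
In Python, from workcell import get_obs, viewer, ctrl, masks_of gives the robot as it stands. The module is installed in compiled form; this text tells all that it offers.
- The arm moves only by the shell command python3 -m inch 'ROWS'. ROWS is JSON, a list of rows, each an object of numbers: "tx", "ty", "tz": the shift along the tool's x, y, z in cm; "ax", "ay", "az": the turn, a rotation vector about the tool's x, y, z in degrees; "jaw": the opening, from 0 (shut) to 1 (fully open). In form: [{"tx": .., "ty": .., "tz": .., "ax": .., "ay": .., "az": .., "jaw": ..}, ...]. A call has 1 to 12 rows; each row shifts and turns the commanded pose from where the row before left it, along the tool's axes as they then stand; what a row does not reach is not made up. A row lasts 1/8 s, in which the tool goes at most 62.5 mm and 10.7 degrees, less where a joint would pass 70% of its speed; a pose out of reach is approached as far as the arm can. A call is refused whole if a number of a shift passes 6.25 or a number of a turn 10.7, either way. A call with a gripper value outside its range is refused whole. The fingers move at their own pace and stop on an object; the grip force is fixed at half the most. Time passes only in rows, so rows that do not move let the fingers close. It gives the time, the measured TCP pose, the force and the opening at its end, in the units of the state.
- get_obs(): the state, without advancing time (a new reading comes with each control period).
- viewer.get_image(name): name is "side" or "top"; returns (picture, depth): 400x640x3 uint8, red, green, blue; 400x640 float32, mm along the optical axis (not along the pixel's ray), 0 where there is no reading.
- viewer.get_calibration(name): a dict with "fx", "fy", "cx", "cy" (pixels), "rvec" (rotation vector, rad) and "tvec" (3), from world to camera coordinates, as OpenCV has them. Camera axes: x right, y down, z forward; pixel columns grow to the right and rows downward; lengths in mm; the calibration is good to about 2 mm. A picture is of the moment at which its call begins. get_calibration takes no time and is no camera call.
- ctrl.close_job(): hands the job in, once; it reports no verdict.
Trained networks look in the newest picture that a camera, given by its name, has taken for a name from the list of things; names that differ only in an ending like _2 or _b are one class to them, and where a whole thing is asked for, a point or a joint stands for the part that bears it (a point fixed in the world has none). Each returns a list of dicts, best first, with "score" (0 to 1); they miss things now and then, are a little off and sometimes report something else, mostly with a low value. They report only what shows in the picture. A call takes as long as a camera call.
- masks_of(camera, thing): "pixels" (400x640 bool, what is visible of it) and "location" ([column, row] in pixels, amid what is visible of it).
The state is a dict: "t": time; "qpos": joint angles; "qvel": joint speeds; "joint_torque": joint torques, N m; "ee_pos": TCP position; "orientation": TCP orientation; "ft_force": force on the tool from outside, world axes, zero at the start; "moment": the same for the moment, N m; "width": finger opening in mm.
Only numpy, scipy, OpenCV 4.12 (cv2) and the standard library are available. Lean on these libraries where they do the work, as an engineer would, in place of code of your own. Each camera call takes 0.05 s, during which the arm holds its last target. There are 200 camera calls.

## Task

Hang the red tube carrier by its black handle bar across the two hooks of the mounting stand, flat back towards the blue plate, and let go so that it hangs free. Then push its labelled front so that its back lies flat against the blue plate and keep pressing with a steady force of about 10 N (6 to 16 N is fine, never over 30 N), so that your colleague can screw it on: finish while still pressing, do not let go. Keep the carrier upright throughout and leave everything else on the bench where it is.

Things in the scene. Friction and masses are not known exactly. Their poses are not given: they have to be found in the camera images.
- carrier: Loose red tube carrier, 0.25-0.45 kg: box 70 (x) x 140 (y) x 60 high, capped tubes fixed inside below the rim. Origin: centre of underside. +x points to its plain flat steel back (x=+35), -x to its front with white label. Two red arms (x=15, y=+-66, 8 thick) carry a black handle bar. Starts upright on the bench, back away from the robot (+x within 0.45 rad of world +x).
- carrier_bar (a point): Centre of the carrier's black handle bar: 140 above the underside, carrier x=+15. The bar runs along the carrier's y, 140 long, a flat strap 10 thick (x), 12 high (z), with 74 of free height between it and the box rim. Axes as the carrier.
- carrier_front (a point): Centre of the carrier's front (labelled) face, on its outside, 42 above the underside (18 below the rim): a good place to push. Pushed low it may lean, its lower edge alone on the plate. Axes as the carrier.
- stand: Fixed stand. Origin on the bench under the blue plate's front face; +x away from the robot into the plate (pressing direction, within 0.3 rad of world +x). Base 150x140x12. Two hooks: level 8 mm slippery white-sleeved rods at y=+-42, tops at height 240, from posts (x=+45, 262 high) towards the robot over the plate; their upturned ends at x=-49 rise to 262. Free space between them.
- hooks: The stand's two white-sleeved, slippery hooks, fixed. Origin midway between them, height 246, stand x=-21: where the bar's centre lies when the bar rests across both hooks and the carrier's back just touches the plate (less x: a gap). Axes as the stand. From here the bar has room in x from -19 to +61 and in y +-15. The hung carrier's underside is at height 106.
- press_plate: Blue plate 10 thick, 150 wide (y), 70 high (z), below the hooks, centre height 135. Origin: centre of its front face; axes as the stand. On rubber buffers: it gives straight back along +x by 0.4 mm per newton (10 N = 4 mm; stops after 10 mm). The hung carrier's back hangs plumb, within some mm of it.
- tip_box: Bystander: closed box of pipette tips, 85 x 120 x 65, blue with a clear lid. Its place and the carrier's may be swapped. Origin under its centre.
- pipette_a: Bystander: black hand pipette lying on the bench, 250 long along its x, 26 high, origin under its grip.
- pipette_b: Bystander: a second such pipette.
- screwdriver: Bystander: the colleague's screwdriver, lying on the bench between robot and stand.
- tube_rack: Bystander: blue tube rack 100 x 200 with red-capped tubes, 88 high, right of the stand.
- reagent_bottle: Bystander: amber bottle, 72 diameter, 170 high, left of the stand.

How it is judged (in metres and radians):
On the way, in this order (a step that is already met when the one before it is completed fails the run):
1. the carrier hangs by its bar on both hooks, let go by the robot (z of carrier_bar in the frame of hooks between -0.005 and 0.006 m and x of carrier_bar in the frame of hooks between -0.025 and 0.05 m and y of carrier_bar in the frame of hooks between -0.02 and 0.02 m and contact force between carrier and hooks above 0.3 N and contact force between each of the fingers, the arm and carrier below 0.1 N and linear speed of carrier below 0.05 m/s), for 0.3 s.
2. the carrier's back is pressed flat against the plate with 6 to 16 N for 1.5 s (z of carrier_bar in the frame of hooks between -0.005 and 0.006 m and x of carrier_bar in the frame of hooks between -0.025 and 0.05 m and y of carrier_bar in the frame of hooks between -0.02 and 0.02 m and contact force between carrier and hooks above 0.3 N and contact force between carrier and press_plate between 6 and 16 N and angle between the x axis of carrier and the x axis of stand, either way round below 0.08 rad and contact force between any of the fingers, the arm and carrier above 3 N), for 1.5 s.
At the end, for the whole second after the job is handed in: The bar lies on both hooks (centre within 5 mm of resting height, 20 mm of the middle, between upturned ends and posts; hooks carry weight); the back is flat to the plate within 0.08 rad, at rest; the robot presses it on the plate with 6 to 16 N through the last second (all of step 2 and linear speed of carrier below 0.01 m/s); the arm keeps its last pose, push and grip.
It fails at once if the plate is pressed with more than 30 N (contact force between carrier and press_plate above 30 N).
It fails at once if the carrier is tipped more than 0.6 rad (35 degrees) (angle between carrier's own z axis and vertical above 0.6 rad).
It fails at once if a bystander is moved by more than 25 mm (distance of any of tip_box, pipette_a, pipette_b, screwdriver, tube_rack, reagent_bottle from where it was at the start of the episode above 0.025 m).
It also fails if it takes over 64 s, if anything falls off the work surface, if the arm or the gripper's body presses on something with over 40 N, if the wrist force passes 120 N, or if a joint passes its speed limit or range.

## Working session

There is one attempt and no reset: what is moved stays moved. The work goes in short steps, Python scripts to look and compute and a shell command to move; the robot and the scene stay as the last step left them, time stands still between calls to the robot, and variables do not carry over. Pictures are saved under pics/ and viewed, about 8 in all and at most 12, crops included, and the job is handed in when it is done.

```bash
mkdir -p pics; cat > h.py <<'E'
import numpy as np, cv2
from workcell import get_obs, viewer, ctrl, masks_of
from scipy.spatial.transform import Rotation as R
def cal(n):
    c=viewer.get_calibration(n); return c, R.from_rotvec(np.ravel(c['rvec'])).as_matrix(), np.ravel(c['tvec'])
def cloud(n,d):
    c,M,t=cal(n); v,u=np.mgrid[0:400,0:640]
    P=np.stack([(u-c['cx'])/c['fx']*d,(v-c['cy'])/c['fy']*d,d],-1)
    W=(P-t)@M; W[d<=0]=np.nan; return W
def save(n,im): cv2.imwrite('pics/'+n+'.png',im[:,:,::-1])
E
python3 - <<'E'
from h import *
o=get_obs(); print({k:np.round(v,3) for k,v in o.items()})
ims=[]
for n in('side','top'):
    im,d=viewer.get_image(n); np.savez('pics/'+n,im=im,d=d); save(n+'0',im)
    c,M,t=cal(n); print(n,c['fx'],'cam',(-M.T@t).round(), 'axis',M[2].round(2))
    W=cloud(n,d)
    for k in('carrier','carrier_bar','carrier_front','stand','hooks','press_plate','tip_box','pipette_a','screwdriver','tube_rack','reagent_bottle'):
        try:
          for r in masks_of(n,k)[:2]:
            p=W[r['pixels']]; print(k,round(r['score'],2),np.round(r['location']),r['pixels'].sum(),np.nanmedian(p,0).round(),np.nanpercentile(p,3,axis=0).round(),np.nanpercentile(p,97,axis=0).round())
        except Exception as e: print(k,e)
E
```

```text
{'t': np.float64(0.0), 'qpos': array([ 1.186,  0.424,  1.631, -0.   ,  1.089, -0.019]), 'qvel': array([ 0.002,  0.   , -0.001, -0.   ,  0.002,  0.   ]), 'joint_torque': array([ 0.0000e+00, -5.4464e+01, -2.7366e+01,  6.5000e-02,  2.3000e-02,
       -0.0000e+00]), 'ee_pos': array([223.325, 583.149, 221.896]), 'orientation': array([ 2.588e+00,  1.780e+00, -2.000e-03]), 'ft_force': array([-0.763,  0.647,  0.698]), 'moment': array([0.032, 0.018, 0.049]), 'width': np.float64(87.603)}
side 389.0075719911016 cam [  121. -1019.   859.] axis [ 0.31  0.78 -0.54]
carrier 0.72 [273. 198.] 986 [437. 223.  51.] [389. 168.   1.] [485. 419. 146.]
carrier_bar 0.75 [269. 202.] 881 [435. 218.  51.] [390. 168.   7.] [477. 309. 145.]
carrier_front 0.85 [270. 204.] 866 [435. 224.  51.] [389. 168.   7.] [475. 309. 145.]
stand 0.82 [353. 212.] 2163 [673.  -5. 116.] [606. -56.   8.] [736.  78. 248.]
hooks 0.65 [348. 183.] 86 [661. -29. 239.] [598. -38. 100.] [722. 204. 252.]
hooks 0.26 [321. 181.] 561 [644. 254.  83.] [619. 241.   8.] [676. 282. 169.]
press_plate 0.88 [348. 198.] 472 [646.  -1. 140.] [636. -6
[... 1217 characters left out ...]
46.  84. 258.]
hooks 0.74 [338. 152.] 185 [647. -16. 239.] [594. -34. 223.] [694.  62. 260.]
press_plate 0.85 [323. 160.] 353 [648.  16. 153.] [637. -56. 105.] [680.  85. 174.]
tip_box 0.7 [406. 224.] 980 [ 452. -262.   65.] [ 412. -322.   25.] [ 493. -207.   70.]
pipette_a 0.72 [451. 219.] 407 [ 475. -441.   22.] [ 392. -455.    9.] [ 602. -431.   31.]
pipette_a 0.63 [253. 226.] 941 [435. 240.  53.] [394. 173.  29.] [472. 305. 149.]
screwdriver 0.27 [248. 162.] 508 [644. 266. 115.] [621. 242.   3.] [685. 304. 173.]
tube_rack 0.67 [417. 177.] 1877 [ 616. -309.   58.] [ 573. -406.    6.] [ 668. -213.   89.]
reagent_bottle 0.66 [248. 161.] 496 [644. 267. 116.] [621. 242.  10.] [685. 308. 173.]
```

```bash
python3 - <<'E'
from h import *
def rect(P):
    (c,s,a)=cv2.minAreaRect(P.astype(np.float32)); return np.round(c,1),np.round(s,1),round(a,1)
crops=[]
for n,(r0,r1,c0,c1) in {'side':(110,310,200,460),'top':(100,300,200,460)}.items():
    f=np.load(f'pics/{n}.npz'); W=cloud(n,f['d']); im=f['im']
    crops.append(cv2.resize(im[r0:r1,c0:c1],None,fx=1.5*2,fy=1.5*2)[:,:,:])
    X,Y,Z=W[...,0],W[...,1],W[...,2]
    b=(X>370)&(X<510)&(Y>140)&(Y<330)&(Z>128)&(Z<160); print(n,'bar',b.sum(),rect(W[b][:,:2]),np.median(W[b],0).round(1))
    k=(X>370)&(X<510)&(Y>140)&(Y<330)&(Z>30)&(Z<160);print('all',rect(W[k][:,:2]))
    h=(X>560)&(X<730)&(Y>-80)&(Y<110)&(Z>228)&(Z<246)
    for s in(0,1):
        m=h&((Y>16) if s else (Y<16)); 
        if m.sum()>5:
            q=W[m]; print('hook',s,m.sum(),np.polyfit(q[:,0],q[:,1],1).round(3),q.min(0).round(),q.max(0).round(),np.median(q,0).round(1))
    t=(X>560)&(X<760)&(Y>-80)&(Y<110)&(Z>250)&(Z<275); print('tips',W[t].round()[:30].tolist())
    p=(X>620)&(X<690)&(Y>-80)&(Y<110)&(Z>165)&(Z<178); print('platetop',p.sum(),rect(W[p][:,:2]))
    base=(X>560)&(X<780)&(Y>-120)&(Y<140)&(Z>7)&(Z<17); print('base',base.sum(),rect(W[base][:,:2]))
    if n=='side':
        p=(X>610)&(X<690)&(Y>-80)&(Y<110)&(Z>108)&(Z<160); q=W[p]; print('front',p.sum(),np.polyfit(q[:,1],q[:,0],1).round(3),q.mean(0).round(1))
save('a1',crops[0]); save('a2',crops[1])
E
```

```text
side bar 108 (array([448.8, 242.9]), array([ 14.4, 141.9]), 12.9) [448.6 235.4 143.1]
all (array([434., 241.]), array([ 74.3, 149.9]), 13.1)
hook 0 88 [ 8.3000e-02 -8.3801e+01] [597. -39. 228.] [710. -19. 246.] [666.5 -28.5 238.6]
hook 1 81 [0.08  2.646] [589.  45. 228.] [702.  67. 244.] [656.8  55.  238.1]
tips [[698.0, 71.0, 262.0], [683.0, 65.0, 263.0], [684.0, 60.0, 265.0], [692.0, 67.0, 261.0], [693.0, 63.0, 262.0], [698.0, 63.0, 261.0], [681.0, 61.0, 261.0], [685.0, 61.0, 261.0], [686.0, 56.0, 263.0], [690.0, 55.0, 263.0], [695.0, 58.0, 261.0], [698.0, 55.0, 261.0], [683.0, 65.0, 255.0], [684.0, 58.0, 258.0], [685.0, 54.0, 260.0], [691.0, 56.0, 258.0], [694.0, 56.0, 258.0], [697.0, 53.0, 259.0], [683.0, 63.0, 252.0], [685.0, 59.0, 254.0], [687.0, 57.0, 255.0], [690.0, 55.0, 255.0], [695.0, 57.0, 253.0], [700.0, 58.0, 252.0], [687.0, 56.0, 251.0], [691.0, 56.0, 250.0], [693.0, 53.0, 252.0], [696.0, 50.0, 252.0], [591.0, 51.0, 262.0], [588.0, 52.0, 258.0]]
platetop 102 (array([666. ,  19.8]), array([ 51. , 153.1]), 6.8)
base 895 (array([689.5, -17.7]), array([164.9, 222. ]), 6.6)
[... 477 characters left out ...]
 265.0], [706.0, -18.0, 266.0], [708.0, -21.0, 260.0], [707.0, -24.0, 263.0], [707.0, -27.0, 262.0], [704.0, -18.0, 261.0], [704.0, -21.0, 262.0], [705.0, -24.0, 260.0], [704.0, -27.0, 261.0], [699.0, 68.0, 263.0], [700.0, 65.0, 259.0], [699.0, 62.0, 263.0], [699.0, 59.0, 263.0], [699.0, 56.0, 264.0], [701.0, -18.0, 260.0], [701.0, -21.0, 264.0], [702.0, -24.0, 259.0], [702.0, -27.0, 260.0], [701.0, -30.0, 263.0], [697.0, 68.0, 259.0], [696.0, 65.0, 262.0], [697.0, 62.0, 259.0], [696.0, 59.0, 261.0], [697.0, 56.0, 261.0], [698.0, -15.0, 261.0], [698.0, -18.0, 260.0]]
platetop 136 (array([667.4,  15.4]), array([ 46.6, 147.6]), 6.7)
base 937 (array([674.4,  11.1]), array([255.5, 213.2]), 89.5)
```

View pics/a1.png

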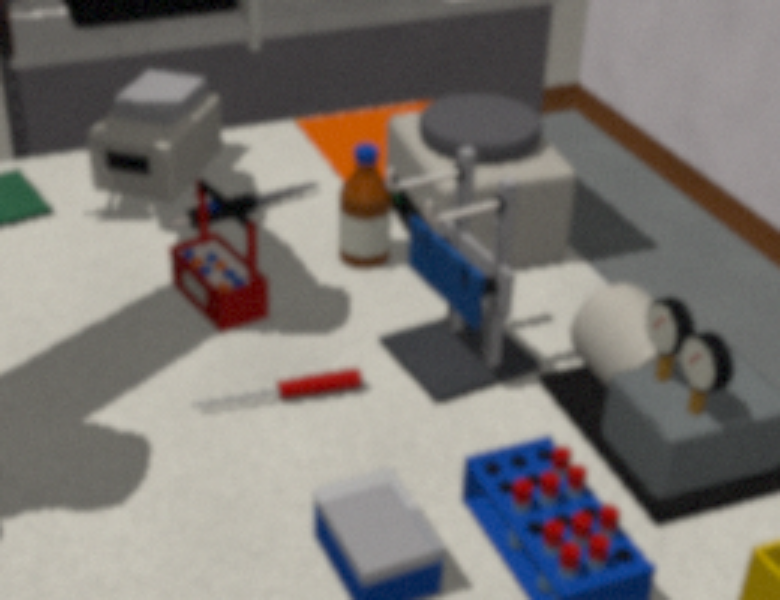

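View pics/a2.png

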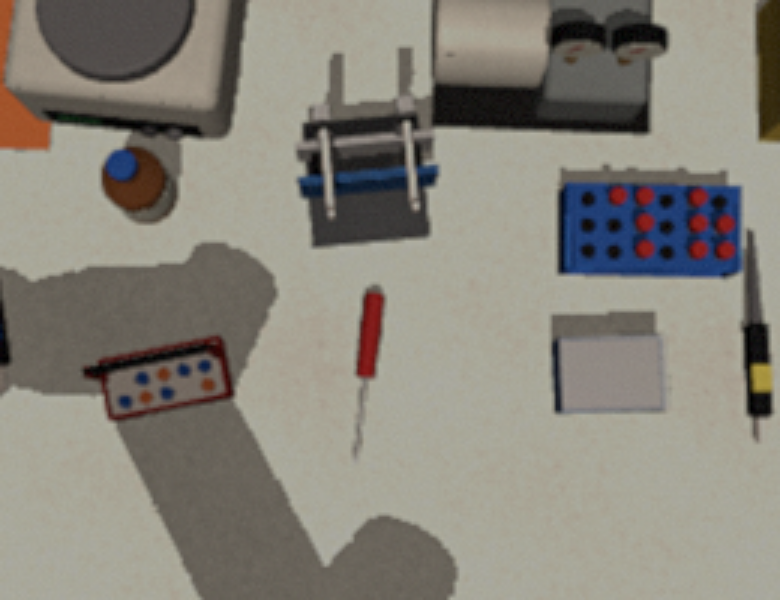

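The side crop shows the carrier left of centre (crop px 220,265), the bottle at (365,210), the stand at (450,250) and the screwdriver at (320,385). The top crop agrees. The carrier is yawed about +13°, with its bar at about (450,244). The stand is yawed about 6.4°, with the hooks' origin at about (625,11).

```bash
cat > go.py <<'E'
import sys
from h import *
def rep(x,y,z,yaw):
    o=get_obs(); M=R.from_rotvec(o['orientation']).as_matrix(); d=M.T@(np.array([x,y,z])-o['ee_pos'])
    cy=np.degrees(np.arctan2(M[1,0],M[0,0])); print('t',round(float(o['t']),2),'pos',o['ee_pos'].round(1),'yaw',cy.round(1),'tilt',M[:2,2].round(3),'delta cm',(d/10).round(2),'az',round(cy-yaw,1),'F',np.round(o['ft_force'],1),'w',round(float(o['width']),1))
if len(sys.argv)>4: rep(*map(float,sys.argv[1:5]))
E
python3 -m inch '[{"az":9.4},{"az":9.4},{"az":9.4},{"az":9.4},{"az":9.4},{"az":9.2}]'
python3 -m inch '[{"tx":1.44,"ty":3.81},{"tx":1.44,"ty":3.81},{"tx":1.44,"ty":3.81},{"tx":1.44,"ty":3.81},{"tx":1.44,"ty":3.81},{"tx":1.44,"ty":3.81},{"tx":1.44,"ty":3.81},{"tx":1.44,"ty":3.81},{"tx":1.44,"ty":3.81},{"tx":1.44,"ty":3.81},{},{}]'
python3 go.py 450 244 121 13
```

```text
t 1.2 pos [223.5 583.6 222.7] yaw 69.0 tilt [-0. -0.] delta cm [-23.62  33.3   10.17] az 56.0 F [-0.5 -0.3  0.5] w 87.5$[0]: bad value
$[0]: bad value
```

```bash
python3 -m inch '[{"tx":0,"ty":0,"tz":0,"ax":0,"ay":0,"az":9.4,"jaw":1},{"tx":0,"ty":0,"tz":0,"ax":0,"ay":0,"az":9.4,"jaw":1},{"tx":0,"ty":0,"tz":0,"ax":0,"ay":0,"az":9.4,"jaw":1},{"tx":0,"ty":0,"tz":0,"ax":0,"ay":0,"az":9.4,"jaw":1},{"tx":0,"ty":0,"tz":0,"ax":0,"ay":0,"az":9.4,"jaw":1},{"tx":0,"ty":0,"tz":0,"ax":0,"ay":0,"az":9,"jaw":1}]'
python3 go.py 450 244 121 13
```

```text
t: 1.95
ee_pos: [223.5, 583.6, 222.6]
orientation: [3.122, 0.349, -0.0]
ft_force: [0.2, -0.3, 0.4]
width: 87.7
t 1.95 pos [223.5 583.6 222.6] yaw 12.7 tilt [-0. -0.] delta cm [14.6  38.12 10.17] az -0.3 F [ 0.2 -0.3  0.4] w 87.7
```

All keys are required.

```bash
python3 -m inch '[{"tx":1.46,"ty":3.81,"tz":0,"ax":0,"ay":0,"az":0,"jaw":1},{"tx":1.46,"ty":3.81,"tz":0,"ax":0,"ay":0,"az":0,"jaw":1},{"tx":1.46,"ty":3.81,"tz":0,"ax":0,"ay":0,"az":0,"jaw":1},{"tx":1.46,"ty":3.81,"tz":0,"ax":0,"ay":0,"az":0,"jaw":1},{"tx":1.46,"ty":3.81,"tz":0,"ax":0,"ay":0,"az":0,"jaw":1},{"tx":1.46,"ty":3.81,"tz":0,"ax":0,"ay":0,"az":0,"jaw":1},{"tx":1.46,"ty":3.81,"tz":0,"ax":0,"ay":0,"az":0,"jaw":1},{"tx":1.46,"ty":3.81,"tz":0,"ax":0,"ay":0,"az":0,"jaw":1},{"tx":1.46,"ty":3.81,"tz":0,"ax":0,"ay":0,"az":0,"jaw":1},{"tx":1.46,"ty":3.82,"tz":0,"ax":0,"ay":0,"az":0,"jaw":1},{"tx":0,"ty":0,"tz":0,"ax":0,"ay":0,"az":0,"jaw":1},{"tx":0,"ty":0,"tz":0,"ax":0,"ay":0,"az":0,"jaw":1}]'
python3 go.py 450 244 121 13
python3 - <<'E'
from h import *
im,d=viewer.get_image('side'); save('b1',cv2.resize(im[130:250,200:380],None,fx=4,fy=4))
E
```

```text
t: 3.45
ee_pos: [451.6, 245.5, 222.7]
orientation: [-3.121, -0.356, 0.0]
ft_force: [-0.4, 0.6, -0.2]
width: 87.8
t 3.45 pos [451.6 245.5 222.7] yaw 13.0 tilt [-0.  0.] delta cm [-0.19  0.11 10.17] az 0.0 F [-0.4  0.6 -0.2] w 87.8
```

View pics/b1.png

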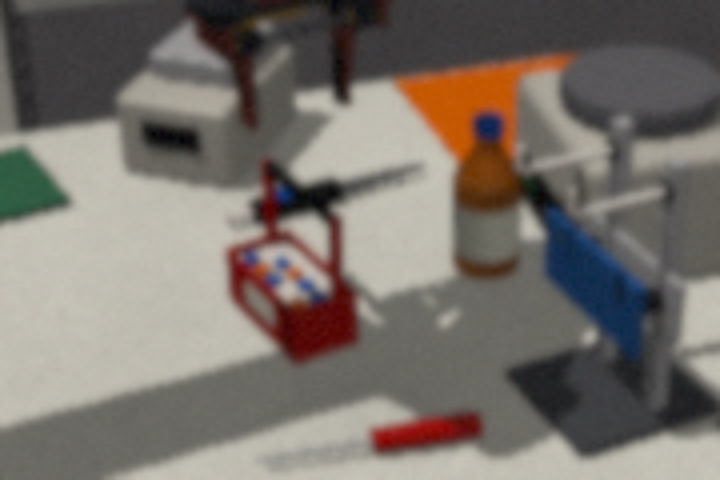

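The fingers, at px (245,110) and (345,95), straddle the bar, so I can go down and grip.

```bash
python3 -m inch '[{"tx":-0.1,"ty":0.1,"tz":2,"ax":0,"ay":0,"az":0,"jaw":1},{"tx":-0.1,"ty":0,"tz":2,"ax":0,"ay":0,"az":0,"jaw":1},{"tx":0,"ty":0,"tz":2,"ax":0,"ay":0,"az":0,"jaw":1},{"tx":0,"ty":0,"tz":2,"ax":0,"ay":0,"az":0,"jaw":1},{"tx":0,"ty":0,"tz":2,"ax":0,"ay":0,"az":0,"jaw":1},{"tx":0,"ty":0,"tz":0,"ax":0,"ay":0,"az":0,"jaw":0.5},{"tx":0,"ty":0,"tz":0,"ax":0,"ay":0,"az":0,"jaw":0.3},{"tx":0,"ty":0,"tz":0,"ax":0,"ay":0,"az":0,"jaw":0.1},{"tx":0,"ty":0,"tz":0,"ax":0,"ay":0,"az":0,"jaw":0},{"tx":0,"ty":0,"tz":0,"ax":0,"ay":0,"az":0,"jaw":0},{"tx":0,"ty":0,"tz":0,"ax":0,"ay":0,"az":0,"jaw":0},{"tx":0,"ty":0,"tz":0,"ax":0,"ay":0,"az":0,"jaw":0}]'
python3 -m inch '[{"tx":0,"ty":0,"tz":0,"ax":0,"ay":0,"az":0,"jaw":0},{"tx":0,"ty":0,"tz":-0.5,"ax":0,"ay":0,"az":0,"jaw":0},{"tx":0,"ty":0,"tz":-1.5,"ax":0,"ay":0,"az":0,"jaw":0},{"tx":0,"ty":0,"tz":-2,"ax":0,"ay":0,"az":0,"jaw":0},{"tx":0,"ty":0,"tz":-2.5,"ax":0,"ay":0,"az":0,"jaw":0},{"tx":0,"ty":0,"tz":-2.5,"ax":0,"ay":0,"az":0,"jaw":0},{"tx":0,"ty":0,"tz":-2.5,"ax":0,"ay":0,"az":0,"jaw":0},{"tx":0,"ty":0,"tz":-2.0,"ax":0,"ay":0,"az":0,"jaw":0},{"tx":0,"ty":0,"tz":-1.5,"ax":0,"ay":0,"az":0,"jaw":0},{"tx":0,"ty":0,"tz":-0.5,"ax":0,"ay":0,"az":0,"jaw":0},{"tx":0,"ty":0,"tz":0,"ax":0,"ay":0,"az":1,"jaw":0},{"tx":0,"ty":0,"tz":0,"ax":0,"ay":0,"az":5.6,"jaw":0}]'
python3 go.py 530 1 275 6.4
```

```text
t: 5.0
ee_pos: [450.1, 243.8, 122.7]
orientation: [3.121, 0.357, 0.0]
ft_force: [0.4, -0.6, 0.5]
width: 21.3
t: 6.5
ee_pos: [449.5, 243.6, 276.8]
orientation: [3.136, 0.172, -0.002]
ft_force: [-0.5, -0.5, -3.6]
width: 9.6
t 6.5 pos [449.5 243.6 276.8] yaw 6.3 tilt [-0.001 -0.001] delta cm [ 5.35 25.    0.19] az -0.1 F [-0.5 -0.5 -3.6] w 9.6
```

```bash
python3 -m inch '[{"tx":0.2,"ty":1.2,"tz":0,"ax":0,"ay":0,"az":0,"jaw":0},{"tx":0.5,"ty":2.5,"tz":0,"ax":0,"ay":0,"az":0,"jaw":0},{"tx":0.6,"ty":2.7,"tz":0,"ax":0,"ay":0,"az":0,"jaw":0},{"tx":0.6,"ty":2.7,"tz":0,"ax":0,"ay":0,"az":0,"jaw":0},{"tx":0.6,"ty":2.7,"tz":0,"ax":0,"ay":0,"az":0,"jaw":0},{"tx":0.6,"ty":2.7,"tz":0,"ax":0,"ay":0,"az":0,"jaw":0},{"tx":0.6,"ty":2.7,"tz":0,"ax":0,"ay":0,"az":0,"jaw":0},{"tx":0.6,"ty":2.7,"tz":0,"ax":0,"ay":0,"az":0,"jaw":0},{"tx":0.6,"ty":2.6,"tz":0,"ax":0,"ay":0,"az":0,"jaw":0},{"tx":0.4,"ty":1.7,"tz":0,"ax":0,"ay":0,"az":0,"jaw":0},{"tx":0.05,"ty":0.8,"tz":0,"ax":0,"ay":0,"az":0,"jaw":0},{"tx":0,"ty":0,"tz":0,"ax":0,"ay":0,"az":0,"jaw":0}]'
python3 go.py 619 10 275 6.4
python3 - <<'E'
from h import *
for n in('side','top'):
    im,d=viewer.get_image(n); W=cloud(n,d);X,Y,Z=[W[...,i] for i in range(3)]
    k=(X>440)&(X<640)&(abs(Y)<110)
    b=k&(X<575)&(Z>140)&(Z<215); print(n,'box',b.sum(),[np.round(v,1) for v in cv2.minAreaRect(W[b][:,:2].astype(np.float32))],np.nanpercentile(W[b],[2,98],axis=0).round().tolist())
    h=(X>560)&(X<730)&(Y>-80)&(Y<110)&(Z>228)&(Z<246)
    for s in(0,1):
        q=W[h&((Y>16) if s else (Y<16))&(X>605)]
        if len(q)>5: print('hook',s,len(q),np.polyfit(q[:,0],q[:,1],1).round(3),q.min(0).round())
    save('c_'+n,cv2.resize(im[100:240,240:420],None,fx=4,fy=4))
E
```

```text
t: 8.0
ee_pos: [531.0, 1.3, 277.4]
orientation: [-3.136, -0.176, 0.001]
ft_force: [-0.8, 0.1, -4.4]
width: 9.7
t 8.0 pos [531.    1.3 277.4] yaw 6.4 tilt [-0.001  0.   ] delta cm [8.84 0.12 0.24] az 0.0 F [-0.8  0.1 -4.4] w 9.7
side box 978 [array([513.6,   1. ]), array([ 74.5, 149. ]), np.float64(6.5)] [[473.0, -73.0, 158.0], [552.0, 68.0, 214.0]]
hook 0 84 [  0.091 -88.861] [605. -36. 228.]
hook 1 73 [ 0.058 16.925] [607.  46. 228.]
top box 350 [array([506.7,  -2.6]), array([121.9,  67.6]), np.float64(89.6)] [[475.0, -60.0, 171.0], [535.0, 58.0, 214.0]]
hook 0 44 [  0.098 -90.684] [657. -31. 232.]
hook 1 27 [0.078 6.689] [663.  54. 234.]
```

View pics/c_side.png

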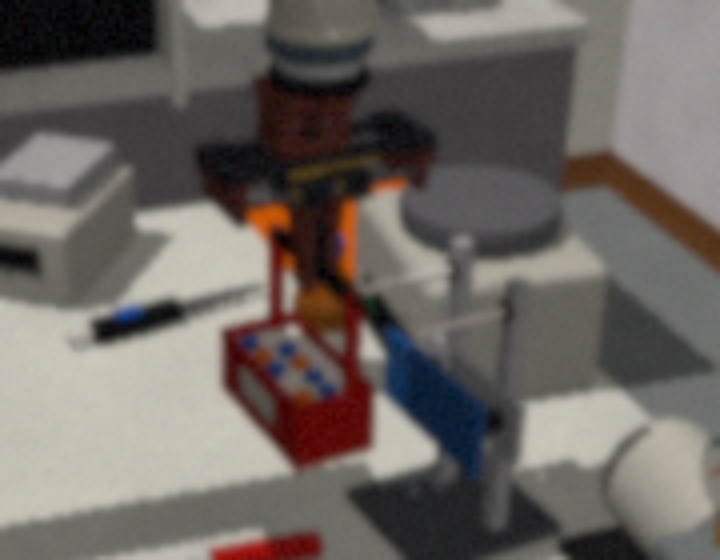

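```bash
python3 -m inch '[{"tx":0.4,"ty":0.1,"tz":0,"ax":0,"ay":0,"az":0,"jaw":0},{"tx":1,"ty":0,"tz":0,"ax":0,"ay":0,"az":0,"jaw":0},{"tx":1.4,"ty":0,"tz":0,"ax":0,"ay":0,"az":0,"jaw":0},{"tx":1.5,"ty":0,"tz":0,"ax":0,"ay":0,"az":0,"jaw":0},{"tx":1.5,"ty":0,"tz":0,"ax":0,"ay":0,"az":0,"jaw":0},{"tx":1.4,"ty":0,"tz":0,"ax":0,"ay":0,"az":0,"jaw":0},{"tx":1,"ty":0,"tz":0,"ax":0,"ay":0,"az":0,"jaw":0},{"tx":0.5,"ty":0,"tz":0,"ax":0,"ay":0,"az":0,"jaw":0},{"tx":0.1,"ty":0,"tz":0,"ax":0,"ay":0,"az":0,"jaw":0},{"tx":0,"ty":0,"tz":0,"ax":0,"ay":0,"az":0,"jaw":0},{"tx":0,"ty":0,"tz":0,"ax":0,"ay":0,"az":0,"jaw":0}]'
python3 go.py 619 10 229 6.4
python3 - <<'E'
from h import *
for n in('side','top'):
    im,d=viewer.get_image(n); W=cloud(n,d);X,Y,Z=[W[...,i] for i in range(3)]
    hsv=cv2.cvtColor(im,cv2.COLOR_RGB2HSV)
    b=(hsv[...,0]>100)&(hsv[...,0]<125)&(hsv[...,1]>120)&(X>600)&(X<700)&(Y>-90)&(Y<110)&(Z>100)&(Z<168)
    q=W[b];print(n,'blue',len(q),np.percentile(q,[5,50,95],axis=0).round(1).tolist() if len(q) else '')
    b=((hsv[...,0]<8)|(hsv[...,0]>172))&(hsv[...,1]>150)&(X>540)&(X<680)&(abs(Y-5)<100)&(Z>140)&(Z<215);q=W[b]
    print('red',len(q),[np.round(v,1) for v in cv2.minAreaRect(q[:,:2].astype(np.float32))])
    save('d_'+n,cv2.resize(im[110:230,270:400],None,fx=5,fy=5))
E
```

```text
t: 9.48
ee_pos: [618.5, 10.3, 277.8]
orientation: [-3.137, -0.176, 0.0]
ft_force: [0.5, -0.2, -3.6]
width: 9.6
t 9.47 pos [618.5  10.3 277.8] yaw 6.4 tilt [-0.  0.] delta cm [0.05 0.04 4.88] az 0.0 F [ 0.5 -0.2 -3.6] w 9.6
side blue 98 [[648.6, -60.8, 107.9], [652.3, -51.9, 128.6], [660.2, -20.2, 164.4]]
red 429 [array([597.7,   9. ]), array([ 70.8, 146.4]), np.float64(8.8)]
top blue 2 [[655.1, -32.9, 147.3], [660.7, 15.1, 147.4], [666.3, 63.0, 147.4]]
red 0 [array([0., 0.]), array([0., 0.]), np.float64(0.0)]
```

View pics/d_side.png

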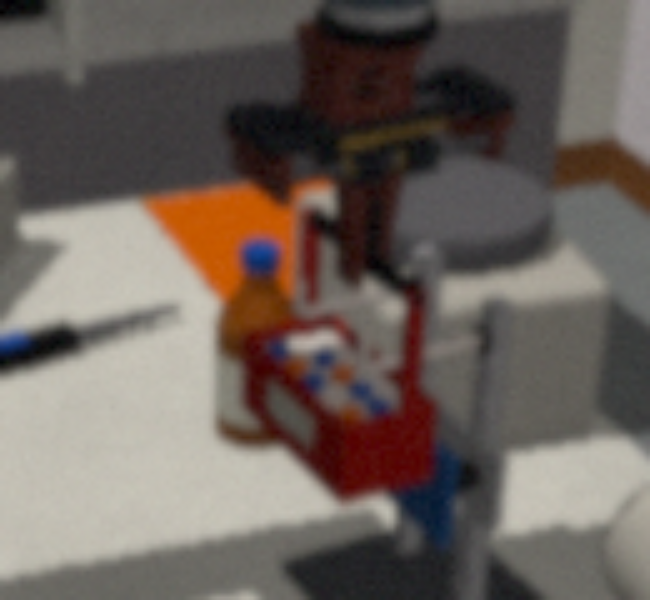

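The carrier sits over the hooks, its back a few mm short of the plate (px 425,500), as planned. Next I lower it slowly.

```bash
python3 -m inch '[{"tx":0,"ty":0,"tz":0.4,"ax":0,"ay":0,"az":0,"jaw":0},{"tx":0,"ty":0,"tz":0.6,"ax":0,"ay":0,"az":0,"jaw":0},{"tx":0,"ty":0,"tz":0.6,"ax":0,"ay":0,"az":0,"jaw":0},{"tx":0,"ty":0,"tz":0.6,"ax":0,"ay":0,"az":0,"jaw":0},{"tx":0,"ty":0,"tz":0.6,"ax":0,"ay":0,"az":0,"jaw":0},{"tx":0,"ty":0,"tz":0.6,"ax":0,"ay":0,"az":0,"jaw":0},{"tx":0,"ty":0,"tz":0.5,"ax":0,"ay":0,"az":0,"jaw":0},{"tx":0,"ty":0,"tz":0.3,"ax":0,"ay":0,"az":0,"jaw":0},{"tx":0,"ty":0,"tz":0.2,"ax":0,"ay":0,"az":0,"jaw":0},{"tx":0,"ty":0,"tz":0.1,"ax":0,"ay":0,"az":0,"jaw":0},{"tx":0,"ty":0,"tz":0,"ax":0,"ay":0,"az":0,"jaw":0}]'
python3 go.py 619 10 229 6.4
python3 -m inch '[{"tx":0,"ty":0,"tz":0.1,"ax":0,"ay":0,"az":0,"jaw":0},{"tx":0,"ty":0,"tz":0.1,"ax":0,"ay":0,"az":0,"jaw":0},{"tx":0,"ty":0,"tz":0,"ax":0,"ay":0,"az":0,"jaw":0}]'
python3 go.py 619 10 229 6.4
```

```text
t: 10.95
ee_pos: [618.9, 10.4, 232.7]
orientation: [3.137, 0.177, 0.0]
ft_force: [-0.7, -0.1, -3.4]
width: 9.9
t 10.95 pos [618.9  10.4 232.7] yaw 6.4 tilt [ 0. -0.] delta cm [0.01 0.04 0.37] az 0.0 F [-0.7 -0.1 -3.4] w 9.9
t: 11.32
ee_pos: [618.7, 10.4, 230.6]
orientation: [-3.137, -0.176, 0.0]
ft_force: [0.7, -0.2, -2.6]
width: 9.8
t 11.32 pos [618.7  10.4 230.6] yaw 6.4 tilt [-0.  0.] delta cm [0.02 0.04 0.16] az 0.0 F [ 0.7 -0.2 -2.6] w 9.8
```

```bash
python3 -m inch '[{"tx":0,"ty":0,"tz":0.1,"ax":0,"ay":0,"az":0,"jaw":0},{"tx":0,"ty":0,"tz":0,"ax":0,"ay":0,"az":0,"jaw":0}]'
python3 -m inch '[{"tx":0,"ty":0,"tz":0.08,"ax":0,"ay":0,"az":0,"jaw":0},{"tx":0,"ty":0,"tz":0,"ax":0,"ay":0,"az":0,"jaw":0}]'

```

```text
t: 11.58
ee_pos: [618.7, 10.4, 229.6]
orientation: [3.137, 0.177, -0.0]
ft_force: [-0.3, -0.3, -3.1]
width: 9.8
t: 11.82
ee_pos: [618.8, 10.4, 228.8]
orientation: [-3.137, -0.176, 0.0]
ft_force: [-0.7, -0.5, -3.6]
width: 9.6
```

```bash
python3 -m inch '[{"tx":0,"ty":0,"tz":0.1,"ax":0,"ay":0,"az":0,"jaw":0},{"tx":0,"ty":0,"tz":0,"ax":0,"ay":0,"az":0,"jaw":0}]'|grep -v orient
python3 -m inch '[{"tx":0,"ty":0,"tz":0.1,"ax":0,"ay":0,"az":0,"jaw":0},{"tx":0,"ty":0,"tz":0,"ax":0,"ay":0,"az":0,"jaw":0}]' |grep -v orient

```

```text
t: 12.08
ee_pos: [619.0, 10.3, 228.2]
ft_force: [-0.2, 0.3, -1.0]
width: 9.9
t: 12.32
ee_pos: [619.3, 10.4, 228.1]
ft_force: [-2.5, -0.7, 6.2]
width: 10.1
```

```bash
python3 -m inch '[{"tx":0,"ty":0,"tz":-0.1,"ax":0,"ay":0,"az":0,"jaw":0},{"tx":0,"ty":0,"tz":0,"ax":0,"ay":0,"az":0,"jaw":0.15},{"tx":0,"ty":0,"tz":0,"ax":0,"ay":0,"az":0,"jaw":0.2},{"tx":0,"ty":0,"tz":0,"ax":0,"ay":0,"az":0,"jaw":0.25},{"tx":0,"ty":0,"tz":0,"ax":0,"ay":0,"az":0,"jaw":0.3},{"tx":0,"ty":0,"tz":0,"ax":0,"ay":0,"az":0,"jaw":0.35},{"tx":0,"ty":0,"tz":0,"ax":0,"ay":0,"az":0,"jaw":0.4},{"tx":0,"ty":0,"tz":0,"ax":0,"ay":0,"az":0,"jaw":0.4},{"tx":0,"ty":0,"tz":0,"ax":0,"ay":0,"az":0,"jaw":0.4},{"tx":0,"ty":0,"tz":0,"ax":0,"ay":0,"az":0,"jaw":0.4},{"tx":0,"ty":0,"tz":0,"ax":0,"ay":0,"az":0,"jaw":0.4},{"tx":0,"ty":0,"tz":0,"ax":0,"ay":0,"az":0,"jaw":0.4}]'
python3 -m inch '[{"tx":0,"ty":0,"tz":-1,"ax":0,"ay":0,"az":0,"jaw":0.4},{"tx":0,"ty":0,"tz":-1,"ax":0,"ay":0,"az":0,"jaw":0.4},{"tx":0,"ty":0,"tz":-1.5,"ax":0,"ay":0,"az":0,"jaw":0.4},{"tx":0,"ty":0,"tz":-2,"ax":0,"ay":0,"az":0,"jaw":0.4},{"tx":0,"ty":0,"tz":-2,"ax":0,"ay":0,"az":0,"jaw":0.4},{"tx":0,"ty":0,"tz":-2,"ax":0,"ay":0,"az":0,"jaw":0.4},{"tx":0,"ty":0,"tz":-0.5,"ax":0,"ay":0,"az":0,"jaw":0.4},{"tx":0,"ty":0,"tz":0,"ax":0,"ay":0,"az":0,"jaw":0.2},{"tx":0,"ty":0,"tz":0,"ax":0,"ay":0,"az":0,"jaw":0}]'
python3 - <<'E'
from h import *
o=get_obs(); print(o['qpos'].round(2))
for n in('side','top'):
    im,d=viewer.get_image(n); W=cloud(n,d);X,Y,Z=[W[...,i] for i in range(3)]
    hsv=cv2.cvtColor(im,cv2.COLOR_RGB2HSV)
    b=((hsv[...,0]<8)|(hsv[...,0]>172))&(hsv[...,1]>150)&(X>540)&(X<690)&(abs(Y-5)<100)&(Z>90)&(Z<172);q=W[b]
    print(n,'red',len(q),[np.round(v,1) for v in cv2.minAreaRect(q[:,:2].astype(np.float32))],np.percentile(q,[2,98],axis=0).round().tolist())
    save('e_'+n,cv2.resize(im[110:230,270:400],None,fx=5,fy=5))
E
```

```text
t: 13.82
ee_pos: [618.8, 10.4, 227.9]
orientation: [3.137, 0.177, 0.0]
ft_force: [1.1, -0.0, 0.2]
width: 35.1
t: 14.95
ee_pos: [618.3, 10.3, 327.1]
orientation: [-3.137, -0.176, 0.002]
ft_force: [0.1, -0.0, -0.8]
width: 18.8
[-0.    0.32  1.54 -0.    1.29 -0.11]
side red 482 [array([601.2,   8.8]), array([ 78.3, 146.3]), np.float64(4.2)] [[560.0, -65.0, 109.0], [641.0, 77.0, 169.0]]Traceback (most recent call last):
  File "<stdin>", line 7, in <module>
    return _quantile_unchecked(
        a, q, axis, out, overwrite_input, method, keepdims, weights)
    return _ureduce(a,
                    func=_quantile_ureduce_func,
    ...<5 lines>...
                    overwrite_input=overwrite_input,
                    method=method)
    r = func(a, **kwargs)
    result = _quantile(arr,
                       quantiles=q,
    ...<2 lines>...
                       out=out,
                       weights=wgt)
    slices_having_nans = np.isnan(arr[-1, ...])
                                  ~~~^^^^^^^^^
IndexError: index -1 is out of bounds for axis 0 with size 0
```

View pics/e_side.png

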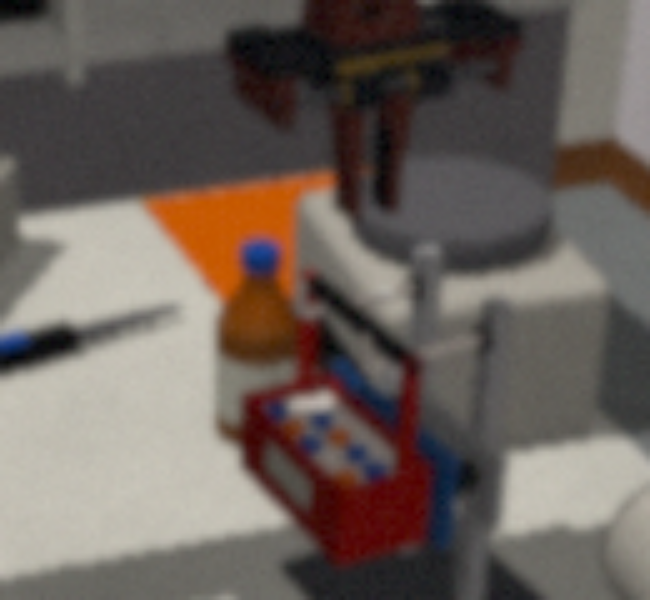

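The carrier hangs by its bar on both hooks, level and clear of the gripper. I'll retreat, turn the jaw axis to lie along y, and tilt the tool 45° for pushing.

```bash
python3 -m inch '[{"tx":-2,"ty":0,"tz":0,"ax":0,"ay":0,"az":0,"jaw":0},{"tx":-4,"ty":0,"tz":0,"ax":0,"ay":0,"az":0,"jaw":0},{"tx":-4,"ty":0,"tz":0,"ax":0,"ay":0,"az":0,"jaw":0},{"tx":-4,"ty":0,"tz":0,"ax":0,"ay":0,"az":0,"jaw":0},{"tx":-1,"ty":0,"tz":0,"ax":0,"ay":0,"az":9,"jaw":0},{"tx":0,"ty":0,"tz":0,"ax":0,"ay":0,"az":9,"jaw":0},{"tx":0,"ty":0,"tz":0,"ax":0,"ay":0,"az":9,"jaw":0},{"tx":0,"ty":0,"tz":0,"ax":0,"ay":0,"az":9,"jaw":0},{"tx":0,"ty":0,"tz":0,"ax":0,"ay":0,"az":9,"jaw":0},{"tx":0,"ty":0,"tz":0,"ax":0,"ay":0,"az":9,"jaw":0},{"tx":0,"ty":0,"tz":0,"ax":0,"ay":0,"az":9,"jaw":0},{"tx":0,"ty":0,"tz":0,"ax":0,"ay":0,"az":9,"jaw":0}]'
python3 -m inch '[{"tx":0,"ty":0,"tz":0,"ax":0,"ay":0,"az":9,"jaw":0},{"tx":0,"ty":0,"tz":0,"ax":0,"ay":0,"az":9,"jaw":0},{"tx":0,"ty":0,"tz":0,"ax":9,"ay":0,"az":0,"jaw":0},{"tx":0,"ty":0,"tz":0,"ax":9,"ay":0,"az":0,"jaw":0},{"tx":0,"ty":0,"tz":0,"ax":9,"ay":0,"az":0,"jaw":0},{"tx":0,"ty":0,"tz":0,"ax":9,"ay":0,"az":0,"jaw":0},{"tx":0,"ty":0,"tz":0,"ax":9,"ay":0,"az":0,"jaw":0},{"tx":0,"ty":0,"tz":0,"ax":0,"ay":0,"az":0,"jaw":0}]'
python3 go.py 542.3 1.9 141 -83.6; python3 -c "
from h import *; o=get_obs();print(R.from_rotvec(o['orientation']).as_matrix().round(3),o['qpos'].round(2))"
```

```text
t: 16.55
ee_pos: [469.5, -6.5, 327.4]
orientation: [2.637, -1.708, -0.001]
ft_force: [-0.6, 0.5, -1.0]
width: 0.6
t: 17.55
ee_pos: [468.6, -2.9, 326.1]
orientation: [-1.869, 1.662, -0.641]
ft_force: [0.4, -0.2, -0.3]
width: 0.2
t 17.55 pos [468.6  -2.9 326.1] yaw -83.1 tilt [0.674 0.089] delta cm [ 0.59  7.16 18.59] az 0.5 F [ 0.4 -0.2 -0.3] w 0.2
[[ 0.121 -0.729  0.674]
 [-0.993 -0.082  0.089]
 [-0.009 -0.679 -0.734]] [-0.16 -0.21  2.31  0.56  0.38  0.84]
```

45° runs near the wrist limit (q5 = 0.38). A 30° tilt still clears the hook tips by about 39 mm, so I'll back off to that.

```bash
python3 -m inch '[{"tx":0,"ty":0,"tz":0,"ax":-6.4,"ay":0,"az":0,"jaw":0},{"tx":0,"ty":0,"tz":0,"ax":-6.4,"ay":0,"az":0,"jaw":0},{"tx":0,"ty":0,"tz":0,"ax":0,"ay":0,"az":0,"jaw":0},{"tx":0,"ty":0,"tz":0,"ax":0,"ay":0,"az":0,"jaw":0}]'
cat > g2.py <<'E'
import sys
from h import *
# target tool frame: x=-stand y, tilt th ; prints position delta (tool cm) and rotation delta (tool rotvec deg)
s=float(sys.argv[1]); z=float(sys.argv[2]); th=np.radians(30); a=np.radians(6.4)
f=np.array([np.cos(a),np.sin(a),0]); l=np.array([-f[1],f[0],0]); up=np.array([0,0,1.])
Z=np.sin(th)*f-np.cos(th)*up; X=-l; T=np.stack([X,np.cross(Z,X),Z],1)
o=get_obs(); M=R.from_rotvec(o['orientation']).as_matrix()
p=np.array([618.8,10.4,0])+s*f; p[2]=z; e=o['ee_pos']-np.array([618.8,10.4,0])
print('t',round(float(o['t']),2),'s,lat,z',(e@f).round(1),(e@l).round(1),o['ee_pos'][2].round(1),'d cm',(M.T@(p-o['ee_pos'])/10).round(2),'rot',np.degrees(R.from_matrix(M.T@T).as_rotvec()).round(1),'F fwd,lat,up',np.round([o['ft_force']@f,o['ft_force']@l,o['ft_force'][2]],1),'q',o['qpos'].round(2))
E
python3 g2.py -110 143
```

```text
t: 18.05
ee_pos: [470.6, -2.9, 327.5]
orientation: [-2.022, 1.793, -0.476]
ft_force: [-0.7, -0.2, -0.1]
width: 0.5
t 18.05 s,lat,z -148.8 3.3 327.5 d cm [ 0.51  5.93 17.89] rot [-0.2  0.7  0.3] F fwd,lat,up [-0.7 -0.1 -0.1] q [-0.11 -0.16  2.16  0.21  0.64  1.2 ]
```

```bash
python3 -m inch '[{"tx":0.1,"ty":0.3,"tz":1,"ax":-0.2,"ay":0.7,"az":0.3,"jaw":0},{"tx":0.1,"ty":0.7,"tz":2,"ax":0,"ay":0,"az":0,"jaw":0},{"tx":0.1,"ty":0.8,"tz":2.5,"ax":0,"ay":0,"az":0,"jaw":0},{"tx":0.1,"ty":0.8,"tz":2.5,"ax":0,"ay":0,"az":0,"jaw":0},{"tx":0.1,"ty":0.8,"tz":2.5,"ax":0,"ay":0,"az":0,"jaw":0},{"tx":0,"ty":0.8,"tz":2.5,"ax":0,"ay":0,"az":0,"jaw":0},{"tx":0,"ty":0.8,"tz":2.4,"ax":0,"ay":0,"az":0,"jaw":0},{"tx":0,"ty":0.6,"tz":1.7,"ax":0,"ay":0,"az":0,"jaw":0},{"tx":0,"ty":0.33,"tz":0.8,"ax":0,"ay":0,"az":0,"jaw":0},{"tx":0,"ty":0,"tz":0,"ax":0,"ay":0,"az":0,"jaw":0},{"tx":0,"ty":0,"tz":0,"ax":0,"ay":0,"az":0,"jaw":0}]'
python3 g2.py -68 143
```

```text
t: 19.42
ee_pos: [508.9, -3.7, 143.2]
orientation: [-2.021, 1.807, -0.485]
ft_force: [-0.2, 0.6, -0.6]
width: 0.9
t 19.43 s,lat,z -110.8 -1.7 143.2 d cm [-0.17 -3.7   2.16] rot [ 0.  -0.1 -0. ] F fwd,lat,up [-0.1  0.6 -0.6] q [-0.09  0.26  2.28  0.88  0.13  0.51]
```

```bash
sed -i 's/radians(30)/radians(20)/' g2.py; python3 -m inch '[{"tx":-0.1,"ty":0,"tz":0,"ax":-5,"ay":0,"az":0,"jaw":0},{"tx":-0.07,"ty":0,"tz":0,"ax":-5,"ay":0,"az":0,"jaw":0},{"tx":0,"ty":0,"tz":0,"ax":0,"ay":0,"az":0,"jaw":0},{"tx":0,"ty":0,"tz":0,"ax":0,"ay":0,"az":0,"jaw":0}]'
python3 g2.py -70 145
```

```text
t: 19.92
ee_pos: [510.2, 4.2, 143.8]
orientation: [-2.09, 1.854, -0.373]
ft_force: [0.1, -0.2, -0.9]
width: 0.3
t 19.93 s,lat,z -108.6 6.0 143.8 d cm [ 0.64 -3.58  1.44] rot [-3.9  1.2  0.2] F fwd,lat,up [ 0.1 -0.2 -0.9] q [-0.07  0.27  2.21  0.36  0.28  1.06]
```

```bash
python3 -m inch '[{"tx":0.3,"ty":-0.4,"tz":0.2,"ax":-2,"ay":0.6,"az":0.1,"jaw":0},{"tx":0.3,"ty":-0.7,"tz":0.3,"ax":-2,"ay":0.6,"az":0.1,"jaw":0},{"tx":0,"ty":-0.8,"tz":0.3,"ax":0,"ay":0,"az":0,"jaw":0},{"tx":0,"ty":-0.8,"tz":0.3,"ax":0,"ay":0,"az":0,"jaw":0},{"tx":0,"ty":-0.6,"tz":0.2,"ax":0,"ay":0,"az":0,"jaw":0},{"tx":0,"ty":-0.3,"tz":0.1,"ax":0,"ay":0,"az":0,"jaw":0},{"tx":0,"ty":0,"tz":0,"ax":0,"ay":0,"az":0,"jaw":0},{"tx":0,"ty":0,"tz":0,"ax":0,"ay":0,"az":0,"jaw":0}]'
python3 g2.py -62 145
python3 - <<'E'
from h import *
im,d=viewer.get_image('side'); save('f',cv2.resize(im[110:230,270:400],None,fx=5,fy=5))
E
```

```text
t: 20.92
ee_pos: [549.3, 2.5, 143.0]
orientation: [-2.137, 1.91, -0.334]
ft_force: [-0.4, -0.9, -0.7]
width: 0.5
t 20.93 s,lat,z -69.9 -0.1 143.0 d cm [-0.01 -0.81  0.08] rot [ 0.2 -0.   0. ] F fwd,lat,up [-0.5 -0.8 -0.7] q [-0.05  0.32  2.09  0.14  0.39  1.29]
```

View pics/f.png

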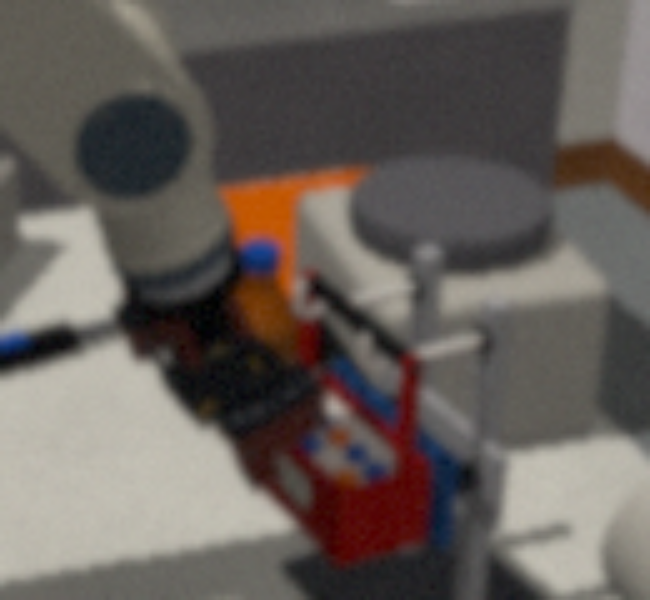

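The fingertips sit just in front of the label (px 290,475), centred and clear of the hooks. Now I'll creep forward.

```bash
python3 -m inch '[{"tx":0,"ty":-0.19,"tz":0.07,"ax":0,"ay":0,"az":0,"jaw":0},{"tx":0,"ty":-0.19,"tz":0.07,"ax":0,"ay":0,"az":0,"jaw":0},{"tx":0,"ty":-0.19,"tz":0.07,"ax":0,"ay":0,"az":0,"jaw":0},{"tx":0,"ty":-0.19,"tz":0.07,"ax":0,"ay":0,"az":0,"jaw":0},{"tx":0,"ty":-0.14,"tz":0.05,"ax":0,"ay":0,"az":0,"jaw":0},{"tx":0,"ty":-0.1,"tz":0.03,"ax":0,"ay":0,"az":0,"jaw":0},{"tx":0,"ty":0,"tz":0,"ax":0,"ay":0,"az":0,"jaw":0}]' >/dev/null
python3 g2.py -58 143
python3 -m inch '[{"tx":0,"ty":-0.1,"tz":0.03,"ax":0,"ay":0,"az":0,"jaw":0},{"tx":0,"ty":-0.1,"tz":0.03,"ax":0,"ay":0,"az":0,"jaw":0},{"tx":0,"ty":-0.1,"tz":0.03,"ax":0,"ay":0,"az":0,"jaw":0},{"tx":0,"ty":0,"tz":0,"ax":0,"ay":0,"az":0,"jaw":0}]' >/dev/null
python3 g2.py -58 143
```

```text
t 21.85 s,lat,z -59.0 -0.2 143.1 d cm [-0.02 -0.09  0.04] rot [ 0.2 -0.   0. ] F fwd,lat,up [0.1 0.1 0.3] q [-0.04  0.34  2.06  0.13  0.4   1.3 ]
t 22.35 s,lat,z -55.8 -0.2 143.3 d cm [-0.02  0.22 -0.05] rot [ 0.2 -0.   0. ] F fwd,lat,up [-1.1  0.6 -1.2] q [-0.04  0.34  2.06  0.13  0.41  1.31]
```

```bash
python3 -m inch '[{"tx":0,"ty":-0.1,"tz":0.03,"ax":0,"ay":0,"az":0,"jaw":0},{"tx":0,"ty":-0.1,"tz":0.04,"ax":0,"ay":0,"az":0,"jaw":0},{"tx":0,"ty":0,"tz":0,"ax":0,"ay":0,"az":0,"jaw":0}]' >/dev/null
python3 g2.py -58 143
```

```text
t 22.73 s,lat,z -54.0 -0.2 143.2 d cm [-0.02  0.38 -0.12] rot [ 0.2 -0.   0. ] F fwd,lat,up [-1.3 -0.4  0.3] q [-0.04  0.34  2.05  0.13  0.41  1.31]
```

```bash
python3 -m inch '[{"tx":0,"ty":-0.1,"tz":0.03,"ax":0,"ay":0,"az":0,"jaw":0},{"tx":0,"ty":-0.1,"tz":0.04,"ax":0,"ay":0,"az":0,"jaw":0},{"tx":0,"ty":0,"tz":0,"ax":0,"ay":0,"az":0,"jaw":0}]' >/dev/null
python3 g2.py -58 143
python3 -m inch '[{"tx":0,"ty":-0.1,"tz":0.03,"ax":0,"ay":0,"az":0,"jaw":0},{"tx":0,"ty":-0.1,"tz":0.04,"ax":0,"ay":0,"az":0,"jaw":0},{"tx":0,"ty":0,"tz":0,"ax":0,"ay":0,"az":0,"jaw":0}]' >/dev/null
python3 g2.py -58 143
```

```text
t 23.1 s,lat,z -52.5 -0.2 143.0 d cm [-0.02  0.51 -0.19] rot [ 0.3 -0.   0. ] F fwd,lat,up [-6.1 -1.6  2.2] q [-0.04  0.34  2.05  0.13  0.41  1.31]
t 23.48 s,lat,z -51.6 -0.1 142.5 d cm [-0.01  0.59 -0.26] rot [ 0.4 -0.   0. ] F fwd,lat,up [-10.8  -3.1   5.1] q [-0.04  0.35  2.05  0.13  0.41  1.31]
```

```bash
python3 -m inch '[{"tx":0,"ty":-0.1,"tz":0.03,"ax":0,"ay":0,"az":0,"jaw":0},{"tx":0,"ty":0,"tz":0,"ax":0,"ay":0,"az":0,"jaw":0},{"tx":0,"ty":0,"tz":0,"ax":0,"ay":0,"az":0,"jaw":0}]' >/dev/null
python3 g2.py -58 143
```

```text
t 23.85 s,lat,z -51.2 -0.1 142.3 d cm [-0.01  0.62 -0.29] rot [ 0.5 -0.   0. ] F fwd,lat,up [-11.2  -3.4   4.8] q [-0.04  0.35  2.05  0.13  0.42  1.31]
```

```bash
python3 -m inch '[{"tx":0,"ty":0,"tz":0,"ax":0,"ay":0,"az":0,"jaw":0},{"tx":0,"ty":0,"tz":0,"ax":0,"ay":0,"az":0,"jaw":0},{"tx":0,"ty":0,"tz":0,"ax":0,"ay":0,"az":0,"jaw":0},{"tx":0,"ty":0,"tz":0,"ax":0,"ay":0,"az":0,"jaw":0},{"tx":0,"ty":0,"tz":0,"ax":0,"ay":0,"az":0,"jaw":0},{"tx":0,"ty":0,"tz":0,"ax":0,"ay":0,"az":0,"jaw":0},{"tx":0,"ty":0,"tz":0,"ax":0,"ay":0,"az":0,"jaw":0},{"tx":0,"ty":0,"tz":0,"ax":0,"ay":0,"az":0,"jaw":0}]' >/dev/null
python3 g2.py -58 143
python3 - <<'E'
from h import *
P=[];A=[]
for i in range(4):
    im,d=viewer.get_image('side'); W=cloud('side',d); X,Y,Z=[W[...,i] for i in range(3)]
    hsv=cv2.cvtColor(im,cv2.COLOR_RGB2HSV)
    b=((hsv[...,0]<8)|(hsv[...,0]>172))&(hsv[...,1]>150)&(X>560)&(X<690)&(Y<-40)&(Y>-85)&(Z>100)&(Z<172); A.append(W[b])
    b=(hsv[...,0]>100)&(hsv[...,0]<125)&(hsv[...,1]>120)&(X>620)&(X<700)&(Y>-90)&(Y<-30)&(Z>100)&(Z<168); P.append(W[b])
q=np.vstack(A); p=np.vstack(P)
# end face (-y side) back edge vs height
for lo in range(108,165,12):
    m=(q[:,2]>lo)&(q[:,2]<lo+12); n=(p[:,2]>lo)&(p[:,2]<lo+12)
    print(lo,np.percentile(q[m,0],[5,95]).round(1),'plate min x',np.percentile(p[n,0],10).round(1) if n.sum()>5 else None)
save('g',cv2.resize(im[120:220,300:400],None,fx=6,fy=6))
E
python3 g2.py -58 143
```

```text
t 24.85 s,lat,z -51.2 -0.1 142.4 d cm [-0.01  0.62 -0.29] rot [ 0.5 -0.   0. ] F fwd,lat,up [-12.4  -3.4   5.9] q [-0.04  0.35  2.05  0.13  0.42  1.31]
108 [583.8 648.1] plate min x 656.3
120 [583.  648.1] plate min x 656.3
132 [582.5 647.8] plate min x 655.4
144 [581.6 647.4] plate min x 656.4
156 [581.2 647.4] plate min x 656.2
t 25.05 s,lat,z -51.2 -0.1 142.3 d cm [-0.01  0.62 -0.29] rot [ 0.5 -0.   0. ] F fwd,lat,up [-12.3  -2.7   5.9] q [-0.04  0.35  2.05  0.13  0.42  1.31]
```

View pics/g.png

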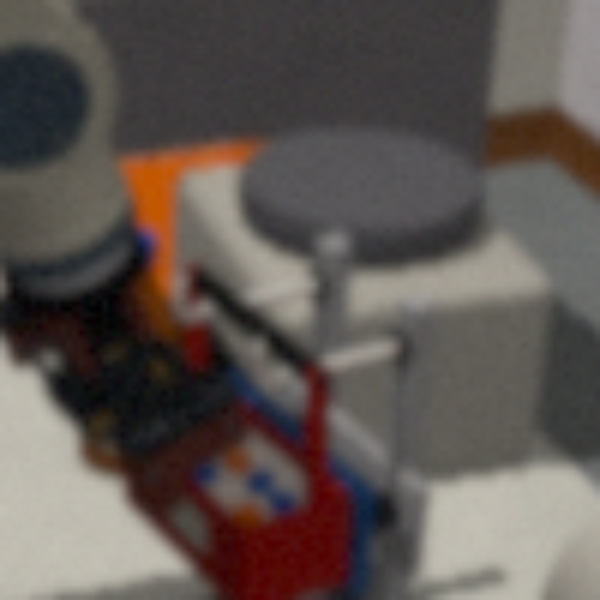

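The plate has given about 4 mm, which means about 10 N, and the back is near vertical. The push also carries about 6 N of downward friction, so I'll raise the tip slightly to relieve it.

```bash
python3 -m inch '[{"tx":0.02,"ty":-0.01,"tz":-0.05,"ax":0,"ay":0,"az":0,"jaw":0},{"tx":0,"ty":0,"tz":0,"ax":0,"ay":0,"az":0,"jaw":0},{"tx":0,"ty":0,"tz":0,"ax":0,"ay":0,"az":0,"jaw":0}]' >/dev/null
python3 g2.py -58 143
```

```text
t 25.43 s,lat,z -50.8 -0.1 143.0 d cm [-0.02  0.68 -0.24] rot [ 0.4 -0.   0. ] F fwd,lat,up [-10.2  -2.1   4.3] q [-0.04  0.35  2.04  0.13  0.42  1.31]
```

```bash
python3 -m inch '[{"tx":0.01,"ty":-0.02,"tz":-0.06,"ax":0,"ay":0,"az":0,"jaw":0},{"tx":0,"ty":0,"tz":0,"ax":0,"ay":0,"az":0,"jaw":0},{"tx":0,"ty":0,"tz":0,"ax":0,"ay":0,"az":0,"jaw":0},{"tx":0,"ty":0,"tz":0,"ax":0,"ay":0,"az":0,"jaw":0}]' >/dev/null
python3 g2.py -58 143
```

```text
t 25.93 s,lat,z -50.4 -0.2 143.8 d cm [-0.02  0.74 -0.18] rot [ 0.4 -0.   0. ] F fwd,lat,up [-9.   0.   4.8] q [-0.04  0.34  2.04  0.13  0.42  1.31]
```

```bash
python3 -m inch '[{"tx":0,"ty":0,"tz":0,"ax":0,"ay":0,"az":0,"jaw":0},{"tx":0,"ty":0,"tz":0,"ax":0,"ay":0,"az":0,"jaw":0},{"tx":0,"ty":0,"tz":0,"ax":0,"ay":0,"az":0,"jaw":0},{"tx":0,"ty":0,"tz":0,"ax":0,"ay":0,"az":0,"jaw":0},{"tx":0,"ty":0,"tz":0,"ax":0,"ay":0,"az":0,"jaw":0},{"tx":0,"ty":0,"tz":0,"ax":0,"ay":0,"az":0,"jaw":0},{"tx":0,"ty":0,"tz":0,"ax":0,"ay":0,"az":0,"jaw":0},{"tx":0,"ty":0,"tz":0,"ax":0,"ay":0,"az":0,"jaw":0}]' >/dev/null
python3 g2.py -58 143
python3 - <<'E'
from h import *
# lean of the end face: back edge and arm centre by height, from colour + an assumed end-face plane (no noisy depth)
c,M,t=cal('side'); C=-M.T@t; a=np.radians(6.4); f=np.array([np.cos(a),np.sin(a),0]); l=np.array([-f[1],f[0],0]); o=np.array([618.8,10.4,0])
S=np.zeros((400,640)); 
for i in range(6):
    im,d=viewer.get_image('side'); S+=im[...,0].astype(float)-np.maximum(im[...,1],im[...,2])
S/=6
def proj(s,lat,z):
    p=M@(o+s*f+lat*l+np.array([0,0,z]))+t; return c['fx']*p[0]/p[2]+c['cx'],c['fy']*p[1]/p[2]+c['cy']
s=np.arange(-70,60,.25)
def prof(z,lat=-70):
    u,v=proj2(s,lat,z); return cv2.remap(S.astype(np.float32),u[None],v[None],cv2.INTER_LINEAR)[0]
def proj2(s,lat,z):
    P=(o+np.outer(s,f)+lat*l+np.array([0,0,z]))@M.T+t; return (c['fx']*P[:,0]/P[:,2]+c['cx']).astype(np.float32),(c['fy']*P[:,1]/P[:,2]+c['cy']).astype(np.float32)
for z in (112,120,130,140,150,160):
    p=prof(z); h=p.max()/2; i=np.where(p>h)[0]; print(z,'front',s[i[0]],'back',s[i[-1]])
for z in (180,190,200,210,220,230):
    p=prof(z); w=np.clip(p-20,0,None)*(abs(s-5)<25); print(z,'arm centre',((w*s).sum()/w.sum()).round(2))
E
python3 g2.py -58 143
```

```text
t 26.93 s,lat,z -50.4 -0.2 143.8 d cm [-0.02  0.74 -0.18] rot [ 0.4 -0.   0. ] F fwd,lat,up [-9.1 -1.3  4.1] q [-0.04  0.34  2.04  0.13  0.42  1.31]
112 front -45.0 back 23.5
120 front -48.75 back 24.5
130 front -55.25 back 24.5
140 front -61.75 back 24.0
150 front -68.5 back 24.25
160 front -65.75 back 23.5
180 arm centre 5.56
190 arm centre 1.83
200 arm centre -1.54
210 arm centre -1.7
220 arm centre 0.18
230 arm centre -0.22
t 27.23 s,lat,z -50.4 -0.2 143.8 d cm [-0.02  0.74 -0.18] rot [ 0.4 -0.   0. ] F fwd,lat,up [-9.1 -0.6  4.9] q [-0.04  0.34  2.04  0.13  0.42  1.31]
```

```bash
python3 -m inch '[{"tx":0,"ty":-0.04,"tz":0.01,"ax":0,"ay":0,"az":0,"jaw":0},{"tx":0,"ty":0,"tz":0,"ax":0,"ay":0,"az":0,"jaw":0},{"tx":0,"ty":0,"tz":0,"ax":0,"ay":0,"az":0,"jaw":0},{"tx":0,"ty":0,"tz":0,"ax":0,"ay":0,"az":0,"jaw":0},{"tx":0,"ty":0,"tz":0,"ax":0,"ay":0,"az":0,"jaw":0},{"tx":0,"ty":0,"tz":0,"ax":0,"ay":0,"az":0,"jaw":0}]' >/dev/null
python3 g2.py -58 143
python3 -m inch '[{"tx":0,"ty":0,"tz":0,"ax":0,"ay":0,"az":0,"jaw":0},{"tx":0,"ty":0,"tz":0,"ax":0,"ay":0,"az":0,"jaw":0},{"tx":0,"ty":0,"tz":0,"ax":0,"ay":0,"az":0,"jaw":0},{"tx":0,"ty":0,"tz":0,"ax":0,"ay":0,"az":0,"jaw":0},{"tx":0,"ty":0,"tz":0,"ax":0,"ay":0,"az":0,"jaw":0},{"tx":0,"ty":0,"tz":0,"ax":0,"ay":0,"az":0,"jaw":0},{"tx":0,"ty":0,"tz":0,"ax":0,"ay":0,"az":0,"jaw":0},{"tx":0,"ty":0,"tz":0,"ax":0,"ay":0,"az":0,"jaw":0},{"tx":0,"ty":0,"tz":0,"ax":0,"ay":0,"az":0,"jaw":0},{"tx":0,"ty":0,"tz":0,"ax":0,"ay":0,"az":0,"jaw":0},{"tx":0,"ty":0,"tz":0,"ax":0,"ay":0,"az":0,"jaw":0},{"tx":0,"ty":0,"tz":0,"ax":0,"ay":0,"az":0,"jaw":0}]' >/dev/null
python3 g2.py -58 143
python3 - <<'E'
from h import *
P=[]
for i in range(4):
    im,d=viewer.get_image('side'); W=cloud('side',d); X,Y,Z=[W[...,i] for i in range(3)]
    hsv=cv2.cvtColor(im,cv2.COLOR_RGB2HSV)
    P.append(W[(hsv[...,0]>100)&(hsv[...,0]<125)&(hsv[...,1]>120)&(X>620)&(X<700)&(Y>-90)&(Y<-30)&(Z>100)&(Z<168)])
p=np.vstack(P); print('plate',len(p),np.percentile(p,[10,50],axis=0).round(1).tolist())
E
python3 g2.py -58 143
```

```text
t 27.98 s,lat,z -50.2 -0.1 143.8 d cm [-0.01  0.76 -0.19] rot [ 0.4 -0.   0. ] F fwd,lat,up [-9.3  0.3  3.8] q [-0.04  0.35  2.04  0.13  0.42  1.31]
t 29.48 s,lat,z -50.2 -0.1 143.8 d cm [-0.01  0.76 -0.19] rot [ 0.4 -0.   0. ] F fwd,lat,up [-9.6 -0.   4.9] q [-0.04  0.35  2.04  0.13  0.42  1.31]
plate 138 [[657.0, -60.6, 110.7], [660.3, -57.7, 142.8]]
t 29.68 s,lat,z -50.2 -0.2 143.8 d cm [-0.02  0.76 -0.19] rot [ 0.4 -0.   0. ] F fwd,lat,up [-9.  -0.6  4.6] q [-0.04  0.35  2.04  0.13  0.42  1.31]
```

Steady at about 9–10 N, the back plumb and the hooks carrying it, so I'm handing in.

```bash
python3 -c "
from workcell import ctrl; print(ctrl.close_job())"; python3 g2.py -58 143
```

```text
the job is handed in; nothing more can be done
None
the job is handed in; nothing more can be done
```

I gripped the carrier by its bar, hung it across both hooks and let go. Then I pressed the labelled front with the closed fingertips (tool tilted 20°) and handed in at about 30 s, still pressing.

**Last checks:**
- **Push:** the wrist reading was steady at 9.0–9.6 N forward for over 1.5 s before hand-in.
- **Flatness:** the carrier's back edge was plumb to about 0.02 rad in the side camera, checked just before a last forward nudge of about 0.4 mm.
- **Hanging:** the last picture I viewed, taken while pressing, shows the bar across both hooks. I did not measure its height after hanging.
- **Bystanders:** none were touched as far as I saw. I did not re-measure their positions.

**What was less clean:**
- **Plate travel:** it had given roughly 4 mm (about 10 N) when the wrist read 12 N. That reading is noisy, and a later one was slightly larger although the wrist force was lower, so the wrist force is the better guide.
- **Downward friction:** the push still carries about 4–5 N downward on the carrier. Raising the tip twice only reduced it a little, so I left it because it only loads the hooks.
- **Tilt:** I planned 45° but fell back to 20° because the wrist was near its joint limit.

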